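Step a plunge router's depth turret to its lowest stop

TASK

The first passes are cut, and the plunge router on the bench is to be set for the last, deepest one. With light pushes of a fingertip against the arms of its four-arm depth turret, without gripping it, step the turret round, either way, until the lowest stop bolt (the arm with one dot) has clicked in straight under the depth rod. Leave the router standing where it is, and do not disturb the spray can, the spanner or the oak offcut beside it.

Things in the scene. Friction and masses are not known exactly. Their poses are not given: they have to be found in the camera images.
- router: Cordless plunge router, 4 kg, 270 mm high, standing loose on its round base (aluminium over black, radius 78 mm, 13 mm thick). Origin: centre of the base's underside, on the spindle axis; z up; +x runs from the depth turret to the spindle. The turret is at the base's front, on the -x side, towards the robot's half of the bench.
- carriage (a point): On the spindle axis, 110 mm above the bench: the underside of the black plunge carriage that holds the green motor (radius 42 mm). No wide part is lower than 105 mm. Between it and the base only two columns (13 mm radius at most) at y +/-58 mm of the router. Above: handles reach to y +/-135 mm, heights 110 to 190 mm; the battery is at +x.
- turret_axis (a point): Vertical axis of the stop turret at mid-height of its arms: (-85, 0, 31) mm in the router's frame. The turret is a black cross on a round lobe of the base (radius 34 mm about this axis, top 14 mm above the bench). Its four arms, a quarter turn apart, are the tabs to push: 11 mm wide, flat sides, 25 to 37 mm above the bench, ending 31 mm from the axis.
- low_arm (a point): Middle of the end face of the arm that carries the lowest stop bolt, 31 mm from the turret axis, 31 mm above the bench; it turns with the turret. This arm bears one small white dot, the next ones counterclockwise from above two, three and four. When clicked in, one arm points at the spindle, one straight outward and one to each side.
- low_stop (a point): Middle of the top of the lowest stop bolt, 43 mm above the bench. Every arm carries an upright steel hex bolt (12 mm wide) 18 mm from the turret axis; their tops are, counterclockwise from above starting with this one, 6, 14, 22 and 30 mm above the arms.
- rod_end (a point): Middle of the lower end of the fixed upright steel depth rod (8 mm thick): (-67, 0, 80) mm in the router's frame, over the arm that points at the spindle, 13 mm above the highest bolt. Its bracket reaches to x -73 mm at heights 133 to 167 mm. So push the arms on the turret's outer side, best with the hand leaning away from the router.
- turret (a joint): Turn of the turret, rad, growing counterclockwise from above, endless. 0 or a whole turn: lowest stop under the rod; 1.571: it points to the router's +y. A sprung ball pulls it into every quarter turn with up to 0.05 N m (2 N at an arm's end); pushed past halfway it snaps on to the next click if the finger leaves room. Starts one or two clicks from the goal, rarely at rest between clicks.
- spray_can: Upright spray can, 52 mm across, 170 mm high, 0.3 kg; origin under its middle. A bystander.
- collet_spanner: Flat steel open-ended spanner, 150 mm long, 6 mm thick, lying on the bench; origin under its middle, x along it to the jaws. A bystander.
- oak_offcut: Grooved piece of oak board, 100 x 190 x 20 mm, lying flat; origin under its middle, y along its length. A bystander.

How it is judged:
By the outcome, as a careful person would: the job done as asked, in the order asked, and still so for the second after the job is handed in, with the robot touching nothing.
It also fails if it takes over 51 s, if anything falls off the work surface, if the arm or the gripper's body presses on something with over 40 N, if the wrist force passes 120 N, or if a joint passes its speed limit or range.

ROBOT

A 6-joint arm with a two-finger parallel gripper is mounted at the origin on the work surface. World frame = base frame: x ahead of the robot, y to its left, z up, the work surface at z = 0. Lengths are in m, angles in rad, forces in N, time in s.
With the tool pointing down it reaches from about 0.25 to 0.725 m from the base axis. Payload 4 kg.
Tool frame: the origin (TCP) lies midway between the tips of the shut fingers; the grasp point (between the pads) lies 19 mm behind it; z points along the fingers, y is the line along which they close (so a half turn about z gives the same grasp; the last joint's range is limited). The gripper opens to 85 mm and grips with 20 to 120 N. Pads are 22 mm wide; open, the fingers measure 114 mm over their backs; the gripper's body (76 mm by 85 mm) begins 54 mm behind the grasp point. The pads swing forward as they close: fully open they stand 13 mm farther back than shut.
Start: joints at [-1.25, 0.241, 0.005, 1.335, 0, 1.571], TCP at [0.158, -0.474, 0.231] pointing down, gripper open.
Joint ranges: [-2.72, 2.72], [-1.05, 1.87], [-1.09, 1.28], [-1.99, 2.15], [-1.42, 1.44], [-3.14, 3.14]. Speed limits (rad/s): [2.79, 2.79, 3.14, 3.14, 3.14, 3.14].

INTERFACE

Orientations are given as a unit quaternion [x, y, z, w].
In Python, from workcell import bot gives the robot as it stands.
- The arm moves only by the tool move_arm, never from a script. Its argument "motion" is a list of rows, each an object of numbers: "x", "y", "z": the shift along the tool's x, y, z in cm; "yaw": the turn about the tool's z in degrees. A call has 1 to 20 rows; each row is the pose to reach, as a shift and turn from the pose commanded when the call began, along the tool's axes at that moment; what a row does not reach only later rows make up. A row lasts 1/8 s, in which the tool goes at most 62.5 mm and 10.7 degrees, less where a joint would pass 70% of its speed; a pose out of reach is approached as far as the arm can. A call with a gripper value outside its range is refused whole. "gripper" is the opening, from -1 (shut) to 1 (fully open), set as the call begins (left out, the last holds). The fingers move at their own pace and stop on an object; the grip force is fixed at half the most. Time passes only in rows, so rows that repeat a pose let the fingers close. It gives the time, the measured TCP pose, the force, the opening and the grip force at its end, in the units of the state.
- bot.get_obs(): the state, without advancing time (a new reading comes with each control period).
- bot.camera(name): name is "scene" or "top" or "wrist"; returns the picture (400x640x3 uint8, blue, green, red); there is no depth.
- bot.camera_model(name): a dict with "K" (3x3 intrinsics, pixels), "dist" ([k1, k2, p1, p2, k3] as OpenCV has them; the pictures are not rectified), "world_from_camera" (4x4, takes a point from camera to world coordinates). Camera axes: x right, y down, z forward; pixel columns grow to the right and rows downward; lengths in m; the calibration is good to about 2 mm. A picture is of the moment at which its call begins: read the wrist's pose just before it. camera_model takes no time and is no camera call; for the wrist camera it gives the pose at the moment of the call.
- bot.job_done(): hands the job in; it is judged then, once.
Trained networks look in the newest picture that a camera, given by its name, has taken for a name from the list of things; names that differ only in an ending like _2 or _b are one class to them, and where a whole thing is asked for, a point or a joint stands for the part that bears it (a point fixed in the world has none). Each returns a list of dicts, best first, with "score" (0 to 1); they miss things now and then, are a little off and sometimes report something else, mostly with a low value. They report only what shows in the picture. A call takes as long as a camera call.
- bot.cut_out(camera, name): "mask" (400x640 bool, what is visible of it) and "centre" ([row, column] in pixels, amid what is visible of it).
The state is a dict: "clock": time; "joint_pos": joint angles; "joint_vel": joint speeds; "tau": joint torques, N m; "eef_pos": TCP position; "tool_rot": TCP orientation; "ft_force": force on the tool from outside, world axes, zero at the start; "ft_torque": the same for the moment, N m; "grip_width": finger opening in m; "grasp_force": force on a finger pad.
Only numpy, scipy, OpenCV 4.12 (cv2) and the standard library are available. Lean on these libraries where they do the work, as an engineer would, in place of code of your own. Each camera call takes 0.05 s, during which the arm holds its last target. There are 200 camera calls.

## Working session

There is one attempt and no reset: what is moved stays moved. The work goes in short steps, Python scripts to look and compute and a tool call to move; the robot and the scene stay as the last step left them, time stands still between calls to the robot, and variables do not carry over. Pictures are saved under pics/ and viewed, at most 10 in all, crops included, and the job is handed in when it is done.

Besides the shell and the picture viewer there is one more tool, called after ">>>" by a JSON object that holds its "api" and its "payload", one argument or row to a line. move_arm: Moves the arm, as the interface text tells. Its arguments: {"type":"object","properties":{"motion":{"type":"array"},"gripper":{"type":"number"}},"required":["motion"]}

```bash
mkdir -p pics; cat > h.py <<'E'
import numpy as np, cv2
from workcell import bot
def ray(cam,px,m=None):
    m=m or bot.camera_model(cam)
    K=np.array(m["K"]);d=np.array(m["dist"]);T=np.array(m["world_from_camera"])
    u=cv2.undistortPoints(np.array([[px]],float),K,d)[0,0]
    return T[:3,3],T[:3,:3]@np.array([u[0],u[1],1])
def at(cam,px,z,m=None):
    o,d=ray(cam,px,m); return o+d*(z-o[2])/d[2]
def proj(cam,P,m=None):
    m=m or bot.camera_model(cam)
    T=np.linalg.inv(np.array(m["world_from_camera"]))
    return cv2.projectPoints(np.atleast_2d(np.array(P,float)),cv2.Rodrigues(T[:3,:3])[0],T[:3,3],np.array(m["K"]),np.array(m["dist"]))[0][:,0]
E
python3 - <<'E'
from h import *
for c in("top","scene"):
    im=bot.camera(c);cv2.imwrite(f"pics/{c}0.png",im)
    for n in("router","turret","spray_can","collet_spanner","oak_offcut","low_arm"):
        r=bot.cut_out(c,n)
        for q in r[:1]:
            ct=q["centre"];print(c,n,round(q["score"],2),np.round(ct),at(c,(ct[1],ct[0]),.03).round(3), q["mask"].sum())
    print(np.array(bot.camera_model(c)["world_from_camera"]).round(2).tolist())
print(bot.get_obs()["clock"])
E
```

```text
top router 0.74 [166. 313.] [0.649 0.016 0.03 ] 5693
top turret 0.66 [206. 319.] [ 0.547 -0.     0.03 ] 176
top spray_can 0.73 [228. 440.] [ 0.498 -0.31   0.03 ] 872
top collet_spanner 0.84 [176. 203.] [0.615 0.294 0.03 ] 520
top oak_offcut 0.76 [158. 454.] [ 0.677 -0.345  0.03 ] 2912
top low_arm 0.49 [206. 315.] [0.546 0.009 0.03 ] 238
[[0.02, -1.0, 0.03, 0.54], [-1.0, -0.02, -0.02, -0.0], [0.02, -0.03, -1.0, 0.95], [0.0, 0.0, 0.0, 1.0]]
scene router 0.7 [172. 300.] [0.665 0.015 0.03 ] 5746
scene turret 0.67 [155. 430.] [ 0.674 -0.343  0.03 ] 2457
scene spray_can 0.85 [211. 426.] [ 0.52  -0.302  0.03 ] 822
scene collet_spanner 0.69 [204. 198.] [0.61 0.29 0.03] 402
scene oak_offcut 0.8 [155. 432.] [ 0.672 -0.349  0.03 ] 2454
scene low_arm 0.78 [211. 312.] [ 0.554 -0.007  0.03 ] 256
[[-0.12, -0.95, 0.28, 0.29], [-0.99, 0.11, -0.03, 0.01], [-0.01, -0.28, -0.96, 1.07], [0.0, 0.0, 0.0, 1.0]]
0.7
```

View pics/top0.png

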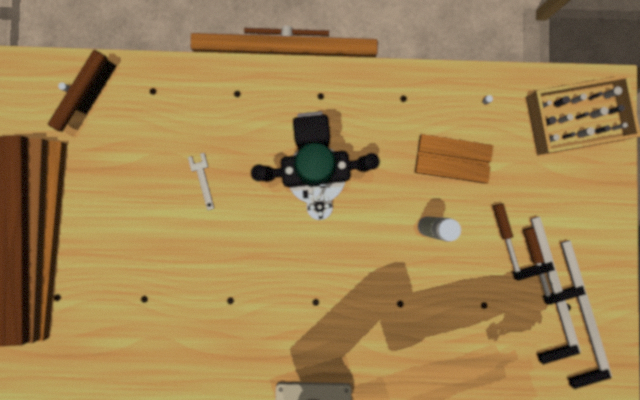

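View pics/scene0.png

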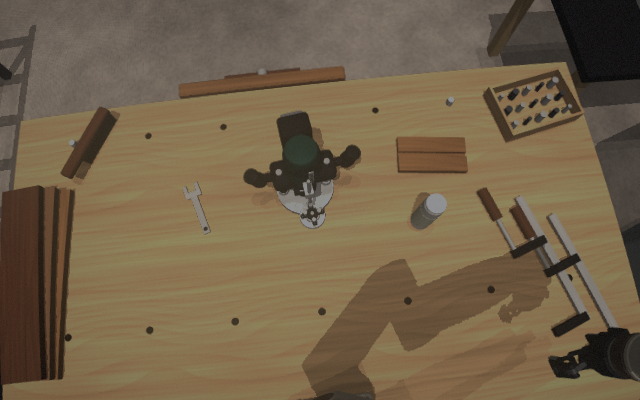

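The top view shows the turret lobe at about (319,208), with the spindle at about (315,162) and the handles at (262,173) and (370,162). The can, spanner and offcut are well clear. In the scene view the turret is at (313,217). Next I need the tool axes and an enlarged crop.

```bash
python3 - <<'E'
from h import *
from scipy.spatial.transform import Rotation as R
o=bot.get_obs();print(o["eef_pos"],o["grip_width"]);print(R.from_quat(o["tool_rot"]).as_matrix().round(3))
a=cv2.imread("pics/top0.png")[180:240,280:360];b=cv2.imread("pics/scene0.png")[180:240,270:350]
cv2.imwrite("pics/c0.png",np.hstack([cv2.resize(i,None,fx=5,fy=5,interpolation=2) for i in(a,b)]))
h=np.array([at("top",p,.15)for p in((262,173),(370,162))]);print(h)
print("lobe",at("top",(319,208),.014),at("scene",(313,217),.014))
bot.camera("wrist");m=bot.camera_model("wrist");T=np.array(m["world_from_camera"]);print(T.round(3),np.array(m["K"]).round())
E
```

```text
[ 0.15767822 -0.47448428  0.23132195] 0.08525008878065646
[[ 0.949  0.315 -0.   ]
 [ 0.315 -0.949 -0.   ]
 [-0.     0.    -1.   ]]
[[ 0.61559015  0.12607678  0.15      ]
 [ 0.64596826 -0.11203624  0.15      ]]
lobe [ 0.54133174 -0.00114354  0.014     ] [ 0.54227339 -0.00666606  0.014     ]
[[ 0.315 -0.903 -0.294  0.234]
 [-0.949 -0.299 -0.098 -0.45 ]
 [ 0.     0.309 -0.951  0.375]
 [ 0.     0.     0.     1.   ]] [[318.   0. 320.]
 [  0. 318. 198.]
 [  0.   0.   1.]]
```

View pics/c0.png

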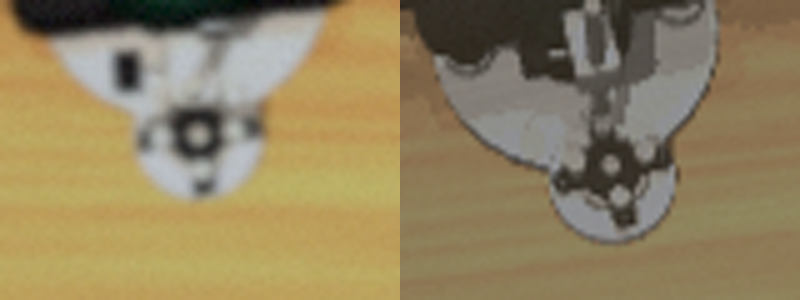

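The crops show the turret close to a click. The lobe centre is about (320,207) in top and (313,215) in scene, so the axis is near (0.541, -0.003), and the handles give a router yaw of about 7°. The wrist camera sticks out along tool +x, so I'll turn tool y along router x. With the gripper open, the front finger can then do the pushing while the body stays clear of the rod.

>>> {"api": "move_arm", "payload": {
  "motion": [
    {"x": 5, "y": -3.5, "z": 0.3, "yaw": -10},
    {"x": 10, "y": -7, "z": 1, "yaw": -20},
    {"x": 15, "y": -11, "z": 1.5, "yaw": -30},
    {"x": 20, "y": -14.5, "z": 2, "yaw": -40},
    {"x": 25, "y": -18, "z": 2.5, "yaw": -50},
    {"x": 30, "y": -21.7, "z": 3, "yaw": -60},
    {"x": 35, "y": -25.3, "z": 3, "yaw": -70},
    {"x": 40, "y": -29, "z": 3, "yaw": -79},
    {"x": 43, "y": -31, "z": 3, "yaw": -79},
    {"x": 43, "y": -31, "z": 3, "yaw": -79},
    {"x": 43, "y": -31, "z": 3, "yaw": -79},
    {"x": 43, "y": -31, "z": 3, "yaw": -79}
  ],
  "gripper": 1
}}

```text
clock: 2.25
eef_pos: [0.4673, -0.0456, 0.2013]
tool_rot: [0.661, 0.751, -0.0, -0.0]
ft_force: [-1.4, -0.0, -0.3]
grip_width: 0.0854
grasp_force: 0.0
```

```bash
python3 - <<'E'
from h import *
from scipy.spatial.transform import Rotation as R
o=bot.get_obs();print(o["clock"],o["eef_pos"]);print(R.from_quat(o["tool_rot"]).as_matrix().round(3))
np.save("R.npy",R.from_quat(o["tool_rot"]).as_matrix())
m=bot.camera_model("wrist");im=bot.camera("wrist")
import pickle;pickle.dump(m,open("m1.pkl","wb"));cv2.imwrite("pics/w1.png",im)
for n in("turret","low_arm","low_stop","rod_end"):
    for q in bot.cut_out("wrist",n)[:2]:
        c=q["centre"];print(n,round(q["score"],2),np.round(c),q["mask"].sum(),at("wrist",(c[1],c[0]),.035,m).round(4))
E
```

```text
2.25 [ 0.46728559 -0.04563269  0.20133406]
[[-0.127  0.992 -0.   ]
 [ 0.992  0.127 -0.   ]
 [-0.    -0.    -1.   ]]
turret 0.96 [142. 404.] 2018 [ 0.545  -0.0011  0.035 ]
low_arm 0.97 [144. 408.] 2089 [ 0.5493 -0.0026  0.035 ]
low_stop 0.79 [144. 408.] 2116 [ 0.5488 -0.0022  0.035 ]
rod_end 0.83 [154. 548.] 51494 [0.6882 0.0057 0.035 ]
```

View pics/w1.png

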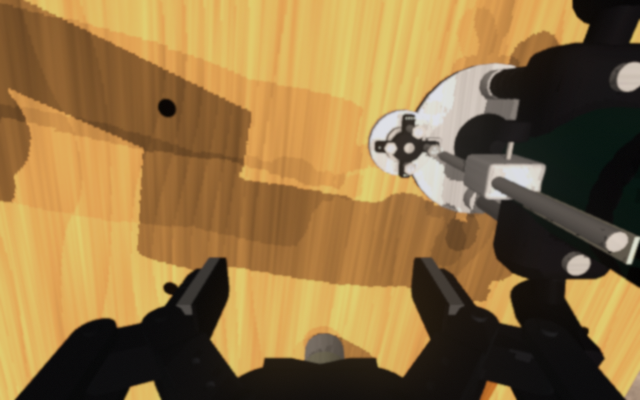

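The wrist view shows the turret cross at about (407,147), close to clicked in, with the rod coming down to about (435,152). The fingers are at (205,285) and (435,285). I'll enlarge the turret to read the dots.

```bash
python3 - <<'E'
from h import *
im=cv2.imread("pics/w1.png")[100:195,360:455]
cv2.imwrite("pics/c1.png",cv2.resize(im,(600,600),interpolation=cv2.INTER_CUBIC))
E
```

```text
(no output)
```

View pics/c1.png

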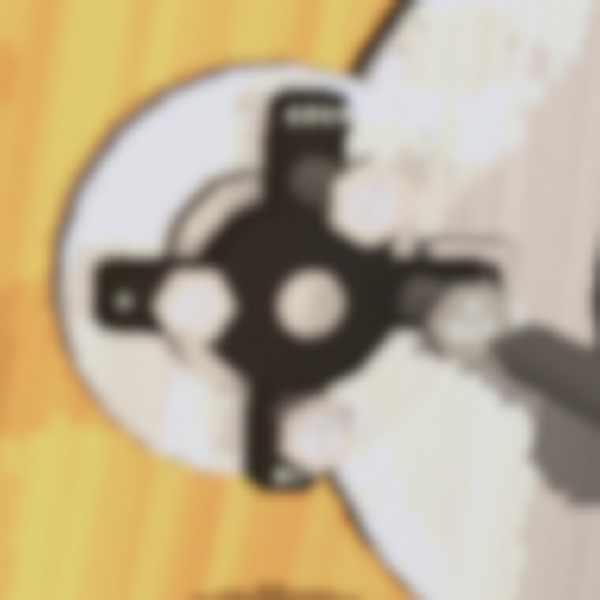

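The crop shows one dot on the outward (left) arm, two at the bottom, three under the rod and four at the top. The turret is clicked in and two clicks from the goal. Next I'll fix the axis and the fingertip's place in tool coordinates.

```bash
python3 - <<'E'
from h import *
import pickle;m=pickle.load(open("m1.pkl","rb"));R=np.load("R.npy");p=np.array([0.46728559,-0.04563269,0.20133406])
tool=lambda P:((P-p)@R*1000).round(1)
f=lambda x,y:(360+(x+.5)*95/600-.5,100+(y+.5)*95/600-.5)
for n,(x,y),z in(("L",(95,297),.031),("T",(310,92),.031),("B",(280,488),.031),("R",(502,280),.031),("lobeL",(60,290),.014),("lobeT",(255,62),.014),("lobeB",(230,470),.014),("knob",(310,303),.045)):
    P=at("wrist",f(x,y),z,m);print(n,P.round(4),tool(P))
for px in((412,259),(438,260),(207,258),(229,259)): print(tool(at("wrist",px,p[2]+.013,m)))
E
```

```text
L [ 0.518  -0.0095  0.031 ] [ 29.5  54.9 170.3]
T [0.5447 0.0253 0.031 ] [ 60.5  85.9 170.3]
B [ 0.553 -0.036  0.031] [ -1.3  86.3 170.3]
R [0.5805 0.0012 0.031 ] [ 32.1 118.3 170.3]
lobeL [ 0.5153 -0.0113  0.014 ] [ 28.   52.  187.3]
lobeT [0.5398 0.0283 0.014 ] [ 64.2  81.3 187.3]
lobeB [ 0.5491 -0.0376  0.014 ] [ -2.4  82.2 187.3]
knob [ 0.5473 -0.0044  0.045 ] [ 30.8  84.7 156.3]
[  6.3  43.4 -13. ]
[  5.8  55.4 -13. ]
[  6.9 -51.1 -13. ]
[  6.3 -41.  -13. ]
```

The axis is at tool (30, 86) mm, and both the arm lengths and the lobe radius agree with the given sizes. I'll lower beside the outward arm and stop short of contact.

>>> {"api": "move_arm", "payload": {
  "motion": [
    {"x": 0, "y": 0, "z": 3},
    {"x": 0, "y": 0, "z": 7},
    {"x": 0, "y": 0, "z": 11},
    {"x": 0, "y": 0, "z": 14},
    {"x": 0, "y": 0, "z": 16.5},
    {"x": 0, "y": 0, "z": 18},
    {"x": 0, "y": 0.3, "z": 18.5},
    {"x": 0, "y": 0.8, "z": 18.5},
    {"x": 0, "y": 0.8, "z": 18.5},
    {"x": 0, "y": 0.8, "z": 18.5}
  ],
  "gripper": 1
}}

```text
invalid input at $.motion[0]: expected keys x, y, z, yaw
```

```bash
python3 - <<'E'
from h import *
o=bot.get_obs();print(o["clock"],o["eef_pos"],o["ft_force"])
im=bot.camera("wrist");cv2.imwrite("pics/w2.png",im)
E
```

```text
2.5 [ 0.4677173  -0.04535543  0.20146184] [-0.54495075  0.12699217 -0.03245321]
```

View pics/w2.png

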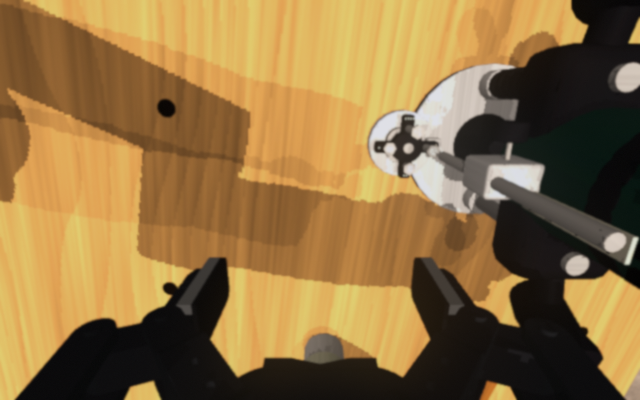

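The call was refused because the rows need all four keys, so the picture is the same as before. I'll send it again with them.

>>> {"api": "move_arm", "payload": {
  "motion": [
    {"x": 0, "y": 0, "z": 3, "yaw": 0},
    {"x": 0, "y": 0, "z": 7, "yaw": 0},
    {"x": 0, "y": 0, "z": 11, "yaw": 0},
    {"x": 0, "y": 0, "z": 14, "yaw": 0},
    {"x": 0, "y": 0, "z": 16.5, "yaw": 0},
    {"x": 0, "y": 0, "z": 18, "yaw": 0},
    {"x": 0, "y": 0.3, "z": 18.5, "yaw": 0},
    {"x": 0, "y": 0.8, "z": 18.5, "yaw": 0},
    {"x": 0, "y": 0.8, "z": 18.5, "yaw": 0},
    {"x": 0, "y": 0.8, "z": 18.5, "yaw": 0}
  ],
  "gripper": 1
}}

```text
clock: 3.8
eef_pos: [0.4765, -0.0437, 0.017]
tool_rot: [0.66, 0.751, 0.0, 0.001]
ft_force: [-0.2, -0.6, -0.8]
grip_width: 0.0854
grasp_force: 0.0
```

```bash
python3 - <<'E'
from h import *
o=bot.get_obs();print(o["clock"],o["eef_pos"],o["ft_force"])
im=bot.camera("wrist");cv2.imwrite("pics/w3.png",im)
E
```

```text
3.8 [ 0.47651424 -0.04372456  0.01697043] [-0.16299435 -0.62836725 -0.79886631]
```

View pics/w3.png

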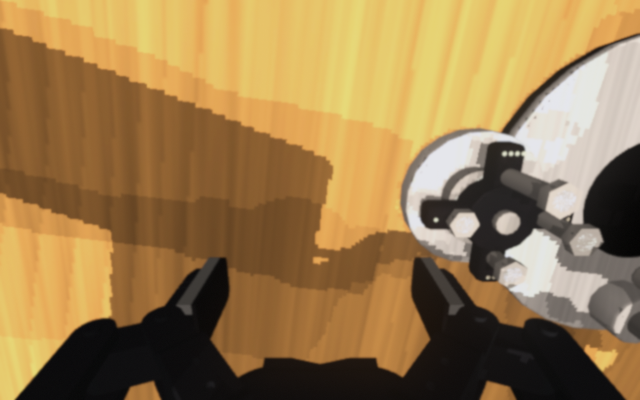

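The fingertip edge (412–438, row 258) is about 14 mm short of the outward arm's side (row 226) and overlaps the arm's end by about 7 mm. I'll push with a slightly deeper overlap, then retreat outward.

>>> {"api": "move_arm", "payload": {
  "motion": [
    {"x": 0.5, "y": 0.3, "z": 0, "yaw": 0},
    {"x": 1.0, "y": 0.3, "z": 0, "yaw": 0},
    {"x": 1.4, "y": 0.3, "z": 0, "yaw": 0},
    {"x": 1.8, "y": 0.3, "z": 0, "yaw": 0},
    {"x": 2.2, "y": 0.3, "z": 0, "yaw": 0},
    {"x": 2.6, "y": 0.3, "z": 0, "yaw": 0},
    {"x": 3.0, "y": 0.3, "z": 0, "yaw": 0},
    {"x": 3.4, "y": 0.4, "z": 0, "yaw": 0},
    {"x": 3.8, "y": 0.5, "z": 0, "yaw": 0},
    {"x": 4.1, "y": 0.5, "z": 0, "yaw": 0},
    {"x": 4.3, "y": 0.5, "z": 0, "yaw": 0},
    {"x": 4.3, "y": 0.5, "z": 0, "yaw": 0}
  ],
  "gripper": 1
}}

```text
clock: 5.35
eef_pos: [0.475, -0.0001, 0.0161]
tool_rot: [0.66, 0.751, -0.0, -0.0]
ft_force: [-2.4, 1.0, -1.5]
grip_width: 0.0854
grasp_force: 0.8
```

```bash
python3 - <<'E'
from h import *
o=bot.get_obs();print(o["clock"],o["eef_pos"],o["ft_force"])
im=bot.camera("wrist");cv2.imwrite("pics/w4.png",im)
E
```

```text
5.35 [ 4.74997377e-01 -1.07059069e-04  1.61156381e-02] [-2.40240007  0.95384304 -1.49757437]
```

View pics/w4.png

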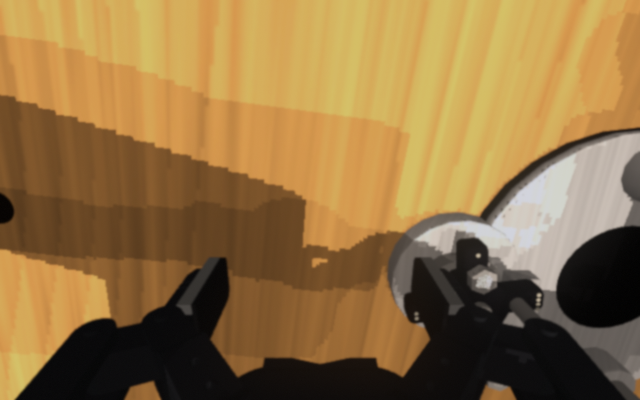

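The one-dot arm has swung to (475,250), close to router +y. The following arm (two dots, at (415,315)) rests against the finger. I'll retreat outward so it clicks in, go round, and re-enter behind that arm.

>>> {"api": "move_arm", "payload": {
  "motion": [
    {"x": 0, "y": -0.6, "z": 0, "yaw": 0},
    {"x": 0, "y": -1.4, "z": 0, "yaw": 0},
    {"x": 0, "y": -2.4, "z": 0, "yaw": 0},
    {"x": 0, "y": -3.2, "z": 0, "yaw": 0},
    {"x": 0, "y": -3.4, "z": 0, "yaw": 0},
    {"x": -1, "y": -3.4, "z": 0, "yaw": 0},
    {"x": -2.5, "y": -3.4, "z": 0, "yaw": 0},
    {"x": -3.8, "y": -3.4, "z": 0, "yaw": 0},
    {"x": -4.3, "y": -3.4, "z": 0, "yaw": 0},
    {"x": -4.3, "y": -3.4, "z": 0, "yaw": 0},
    {"x": -4.3, "y": -3.4, "z": 0, "yaw": 0}
  ],
  "gripper": 1
}}

```text
clock: 6.78
eef_pos: [0.447, -0.0473, 0.0162]
tool_rot: [0.66, 0.751, -0.0, -0.0]
ft_force: [-0.5, -0.2, 0.5]
grip_width: 0.0857
grasp_force: 0.0
```

```bash
python3 - <<'E'
from h import *
o=bot.get_obs();print(o["clock"],o["eef_pos"],o["ft_force"])
im=bot.camera("wrist");cv2.imwrite("pics/w5.png",im)
E
```

```text
6.775 [ 0.44703467 -0.04733215  0.01622736] [-0.48257302 -0.21318197  0.46984335]
```

View pics/w5.png

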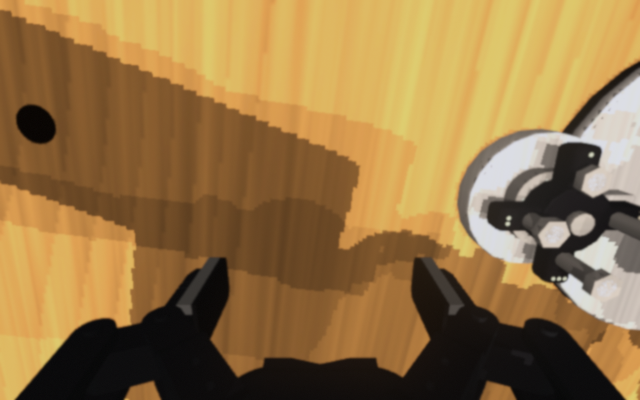

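The first click is done: one dot is at router +y (590,155), two dots point outward (507,215), and the lobe has not moved. Now I'll re-enter and make the second push.

>>> {"api": "move_arm", "payload": {
  "motion": [
    {"x": 0, "y": 0.8, "z": 0, "yaw": 0},
    {"x": 0, "y": 1.8, "z": 0, "yaw": 0},
    {"x": 0, "y": 2.7, "z": 0, "yaw": 0},
    {"x": 0, "y": 3.2, "z": 0, "yaw": 0},
    {"x": 0.5, "y": 3.2, "z": 0, "yaw": 0},
    {"x": 1.0, "y": 3.2, "z": 0, "yaw": 0},
    {"x": 1.4, "y": 3.2, "z": 0, "yaw": 0},
    {"x": 1.8, "y": 3.2, "z": 0, "yaw": 0},
    {"x": 2.2, "y": 3.2, "z": 0, "yaw": 0},
    {"x": 2.6, "y": 3.2, "z": 0, "yaw": 0},
    {"x": 3.0, "y": 3.2, "z": 0, "yaw": 0},
    {"x": 3.4, "y": 3.3, "z": 0, "yaw": 0},
    {"x": 3.8, "y": 3.4, "z": 0, "yaw": 0},
    {"x": 4.1, "y": 3.4, "z": 0, "yaw": 0},
    {"x": 4.3, "y": 3.4, "z": 0, "yaw": 0},
    {"x": 4.3, "y": 3.4, "z": 0, "yaw": 0}
  ],
  "gripper": 1
}}

```text
clock: 8.82
eef_pos: [0.4751, -0.0002, 0.0162]
tool_rot: [0.66, 0.751, -0.0, -0.0]
ft_force: [-1.2, 1.7, -0.1]
grip_width: 0.0854
grasp_force: 0.8
```

>>> {"api": "move_arm", "payload": {
  "motion": [
    {"x": 0, "y": -0.6, "z": 0, "yaw": 0},
    {"x": 0, "y": -1.4, "z": 0, "yaw": 0},
    {"x": 0, "y": -2.4, "z": 0, "yaw": 0},
    {"x": 0, "y": -3.4, "z": 0, "yaw": 0},
    {"x": 0, "y": -3.4, "z": -1, "yaw": 0},
    {"x": -1, "y": -3.4, "z": -4, "yaw": 0},
    {"x": -2.5, "y": -3.4, "z": -8, "yaw": 0},
    {"x": -4, "y": -3.4, "z": -12, "yaw": 0},
    {"x": -4, "y": -2, "z": -15, "yaw": 0},
    {"x": -4, "y": -1, "z": -17, "yaw": 0},
    {"x": -4, "y": -1, "z": -17, "yaw": 0},
    {"x": -4, "y": -1, "z": -17, "yaw": 0}
  ],
  "gripper": 1
}}

```text
clock: 10.32
eef_pos: [0.4697, -0.0413, 0.1857]
tool_rot: [0.66, 0.751, -0.0, -0.001]
ft_force: [-0.9, 0.1, 0.5]
grip_width: 0.0855
grasp_force: 0.0
```

```bash
python3 - <<'E'
from h import *
o=bot.get_obs();print(o["clock"],o["eef_pos"],o["ft_force"])
im=bot.camera("wrist");m=bot.camera_model("wrist")
u=proj("wrist",[[.549,-.004,.037]],m)[0].round().astype(int);print(u)
x,y=u;cv2.imwrite("pics/w6.png",cv2.resize(im[max(0,y-60):y+60,x-60:x+60],(600,600),interpolation=cv2.INTER_CUBIC))
E
```

```text
10.325 [ 0.46971091 -0.04131041  0.1856632 ] [-0.87317441  0.13069426  0.46253324]
[410 153]
```

View pics/w6.png

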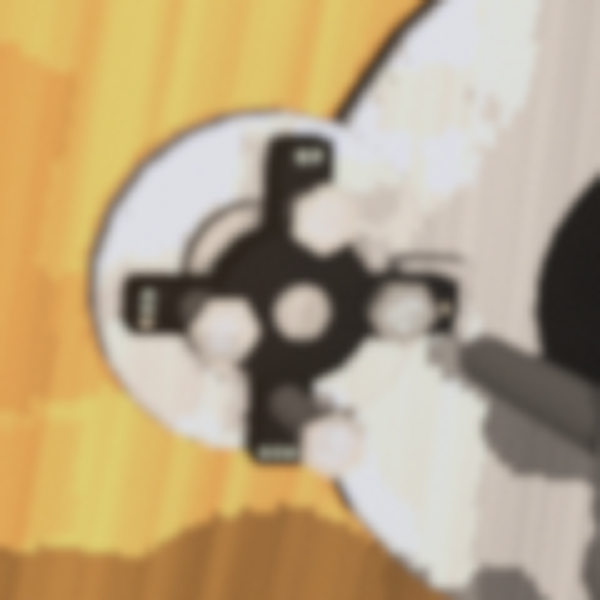

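The turret is clicked in: two dots at the top, three outward, four at the bottom, and one dot at the right under the rod. The arm is clear and touching nothing, so I'm handing in.

```bash
python3 -c "
from workcell import bot
print(bot.job_done())"
```

```text
the job is handed in; nothing more can be done
None
```

The turret was stepped two clicks clockwise with light fingertip pushes, and the one-dot arm with the lowest stop is now clicked in under the depth rod; the router's base did not visibly move, nothing else was touched, and the job was handed in at about 10.3 s.

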